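# Set the day wheel of a food-label dispenser and feed a label

### The job

The tub of leftovers needs a red day label. Nothing needs grasping or lifting: flick the lugs of the label dispenser's thumbwheel with a fingertip to click it forward, anticlockwise seen from above, until the red lug rests at the black pointer, without going past it; then press the round grey key on top of the dispenser right down and let it come up again. Leave the things around it where they stand.

Things in the scene. Friction and masses are not known exactly. Their poses are not given: they have to be found in the camera images.
- dispenser: White label dispenser, held to the worktop by suction feet. Origin: on the worktop under the wheel's axle; z up; x points from the axle to the pod behind the wheel, roughly away from the robot. Pod: x = 66 to 156 mm, 120 mm wide, 52 mm high, a label roll (top 72 mm) across its back from x = 112. Under the wheel only a foot of radius 36 mm and a 56 mm wide slab to the pod, 10 mm high.
- day_wheel (a joint): Angle (rad) of the flat thumbwheel, growing anticlockwise seen from above. It clicks at 0, 0.898 (2*pi/7), 1.795, 2.693, 3.590...: 3 to 6 N at a lug takes it over the hump midway, then a spring draws it home. Starts at rest at 0, 0.898 or 1.795; red is at the pointer at 3.590 (2, 3 or 4 clicks on). Stops at -0.4 and 4.9, so it cannot go round backwards.
- wheel_hub (a point): On the axle, level with the wheel's top, 38 mm above the worktop; a black hub cap with a white arrow rises 7 mm above it. The wheel is a grey disc of radius 38 mm with 7 evenly spaced radial lugs, 8 mm thick, out to radius 58 mm, 20 to 38 mm above the worktop. At each click one lug is at the pointer, and a gap faces straight away from the pod.
- pointer (a point): tip of the black pointer on the front of the pod, 60 mm from the axle along the dispenser's x; a black stripe on the pod's top continues it
- red_lug (a point): Top of the outer end of the red lug, 58 mm from the axle; turns with the wheel. Seen from above, anticlockwise from it, the lugs are red, white, green, orange, blue, yellow, black.
- feed_key (a joint): travel of the round grey key on top of the pod, in m: 0 up, 0.006 fully down; a spring returns it; fully down takes 5 N
- feed_key_top (a point): centre of the top of the grey key (radius 14 mm), 74 mm above the worktop when up, 88 mm from the axle along the dispenser's x; it stands 10 mm above a black collar of radius 22 mm
- tub: loose round magenta tub with lid, 128 mm across, 69 mm high; origin at the centre of its underside; not to be moved
- mug: loose white patterned mug, 95 mm high, 127 mm over its handle; origin at the centre of its underside; not to be moved
- tin: loose low green tin, 76 mm across, 58 mm high; origin at the centre of its underside; not to be moved
- spice: loose spice jar with a red cap, 45 mm across, 106 mm high; origin at the centre of its underside; not to be moved

How it is judged:
On the way, in this order (a step that is already met when the one before it is completed fails the run):
1. the red lug rests in its click at the pointer, the key still up (value of joint day_wheel between 3.44 and 3.74 rad and value of joint feed_key below 0.003 m), for 0.3 s.
2. the key is pressed right down (value of joint day_wheel between 3.44 and 3.74 rad and value of joint feed_key above 0.0045 m), for 0.05 s.
At the end, for the whole second after the job is handed in: The red lug rests at the pointer (wheel within 0.15 rad of 3.590, still), the key has been pressed down at least 4.5 mm after that and is up again, and the tub, mug, tin and spice jar are within 25 mm of theirs (value of joint day_wheel between 3.44 and 3.74 rad and velocity of joint day_wheel between -0.1 and 0.1 rad/s and value of joint feed_key below 0.002 m and distance of each of tub, mug, tin, spice from where it was at the start of the episode below 0.025 m); the robot touches nothing.
It fails at once if the wheel is turned past the red lug's click (value of joint day_wheel above 4.04 rad).
It fails at once if the key is pressed while the red lug is not at the pointer (value of joint feed_key above 0.003 m and not (value of joint day_wheel between 3.29 and 3.89 rad)).
It fails at once if the tub, mug, tin or spice jar is moved more than 25 mm or tipped (distance of any of tub, mug, tin, spice from where it was at the start of the episode above 0.025 m or angle between any of tub, mug, tin, spice's own z axis and vertical above 0.3 rad).
It also fails if it takes over 54 s, if anything falls off the work surface, if the arm or the gripper's body presses on something with over 40 N, if the wrist force passes 120 N, or if a joint passes its speed limit or range.

### The arm

A 6-joint arm with a two-finger parallel gripper is mounted at the origin on a cart in front of the work surface, level with it; the furniture and walls round the work are solid. World frame = base frame: x ahead of the robot, y to its left, z up, the work surface at z = 0. Lengths are in m, angles in rad, forces in N, time in s.
With the tool pointing down it reaches from about 0.3 to 0.875 m from the base axis. Payload 6.4 kg.
Tool frame: the origin (TCP) lies between the finger pads; the fingertips stand 25 mm ahead of it and the grasp point (between the pads) lies 6 mm ahead of it; z points along the fingers, y is the line along which they close (so a half turn about z gives the same grasp; the last joint's range is limited). The gripper opens to 85 mm and grips with 20 to 120 N. Pads are 22 mm wide; open, the fingers measure 114 mm over their backs; the gripper's body (76 mm by 85 mm) begins 54 mm behind the grasp point. The pads swing forward as they close: fully open they stand 13 mm farther back than shut.
Start: joints at [-1.437, 0.181, 1.607, -0, 1.354, -0.206], TCP at [0.192, -0.542, 0.256] pointing down, gripper open.
Joint ranges: [-2.99, 2.99], [-0.89, 2.07], [0.3, 2.58], [-1.14, 4.28], [0, 2.63], [-3.12, 3.12]. Speed limits (rad/s): [2.57, 2.57, 3.01, 3.14, 3.14, 3.14].

### API

Orientations are given as a unit quaternion [w, x, y, z].
In Python, from bench import ctrl gives the robot as it stands.
- The arm moves only by the tool servo_tool, never from a script. Its argument "series" is text: rows parted by semicolons, each of 7 numbers parted by spaces: the gripper command: -1 is fully open, 1 is shut, values between are in proportion, then the shift along the tool's x, y, z in m, then the turn, a rotation vector about the tool's x, y, z in degrees. A call has 1 to 12 rows; each row is the pose to reach, as a shift and turn from the pose commanded when the call began, along the tool's axes at that moment; what a row does not reach only later rows make up. A row lasts 1/12 s, in which the tool goes at most 41.7 mm and 7.16 degrees, less where a joint would pass 70% of its speed; a pose out of reach is approached as far as the arm can. A call with a gripper value outside its range is refused whole. The fingers move at their own pace and stop on an object; the grip force is fixed at half the most. Time passes only in rows, so rows that repeat a pose let the fingers close. It gives the time, the measured TCP pose, the force, the opening and the grip force at its end, in the units of the state.
- ctrl.get_obs(): the state, without advancing time (a new reading comes with each control period).
- ctrl.camera(name): name is "scene" or "top" or "wrist"; returns a dict with "img" (400x640x3 uint8, red, green, blue), "z_map" (400x640 float32, m along the optical axis (not along the pixel's ray), 0 where there is no reading), "fovy" (degrees; the focal length in pixels is half the picture's height over the tangent of half this angle, whatever the lens; pixels are square), "cx", "cy" (the principal point, pixels), "extrinsics" (4x4, takes a point from camera to world coordinates); the wrist camera has in their place "T_tool_cam" (4x4, takes a point from camera to tool coordinates, whose origin is the TCP and whose axes are the flange's). Camera axes: x right, y down, z forward; pixel columns grow to the right and rows downward; lengths in m; the calibration is good to about 2 mm. A picture is of the moment at which its call begins: read the wrist's pose just before it.
- ctrl.hand_in(): hands the job in; it is judged then, once.
The state is a dict: "time_s": time; "q": joint angles; "dq": joint speeds; "joint_efforts": joint torques, N m; "eef_pos": TCP position; "eef_rot": TCP orientation; "wrist_force": force on the tool from outside, world axes, zero at the start; "torque": the same for the moment, N m; "opening": opening from 0.0 (shut) to 1.0 (fully open); "grasp_force": force on a finger pad.
Only numpy, scipy, OpenCV 4.12 (cv2) and the standard library are available. Lean on these libraries where they do the work, as an engineer would, in place of code of your own. Each camera call takes 0.05 s, during which the arm holds its last target. There are 200 camera calls.

## Working session

There is one attempt and no reset: what is moved stays moved. The work goes in short steps, Python scripts to look and compute and a tool call to move; the robot and the scene stay as the last step left them, time stands still between calls to the robot, and variables do not carry over. Pictures are saved under pics/ and viewed, at most 10 in all, crops included, and the job is handed in when it is done.

Besides the shell and the picture viewer there is one more tool, called in YAML: its name, and indented under it one key for each argument. servo_tool: Moves the arm, as the interface text tells. Its arguments: {"type":"object","properties":{"series":{"type":"string"}},"required":["series"]}

```bash
mkdir -p pics; ls
cat > h.py <<'E'
import numpy as np, cv2
from bench import ctrl
def snap(name,out=None):
    o=ctrl.get_obs(); c=ctrl.camera(name)
    if out: cv2.imwrite('pics/'+out,c['img'][:,:,::-1])
    if 'extrinsics' in c: T=np.array(c['extrinsics'])
    else:
        from scipy.spatial.transform import Rotation as R
        w,x,y,z=o['eef_rot']; E=np.eye(4); E[:3,:3]=R.from_quat([x,y,z,w]).as_matrix(); E[:3,3]=o['eef_pos']
        T=E@np.array(c['T_tool_cam'])
    c['T']=T; c['f']=200/np.tan(np.radians(c['fovy'])/2); return c
def onplane(c,uv,z):
    uv=np.atleast_2d(uv).astype(float)
    d=np.c_[(uv[:,0]-c['cx'])/c['f'],(uv[:,1]-c['cy'])/c['f'],np.ones(len(uv))]@c['T'][:3,:3].T
    p=c['T'][:3,3]; return p+d*((z-p[2])/d[:,2])[:,None]
E
python3 - <<'E'
from h import *
c=snap('top','top.png'); d=snap('scene','scene.png')
print(c['T'],c['f'],d['T'][:3,3]); print(ctrl.get_obs())
E
```

```text
pics
[[-2.29673235e-02 -9.88137821e-01  1.51842510e-01  3.47190973e-01]
 [-9.99730231e-01  2.32262821e-02 -6.82277173e-05 -1.82153117e-02]
 [-3.45931859e-03 -1.51803115e-01 -9.88404698e-01  1.25641197e+00]
 [ 0.00000000e+00  0.00000000e+00  0.00000000e+00  1.00000000e+00]] 486.5039145394993 [-0.22483553  0.75524078  0.65907429]
{'time_s': 0.1, 'q': array([-1.43732309e+00,  1.81497783e-01,  1.60790986e+00, -1.82772266e-05,
        1.35379942e+00, -2.06316827e-01]), 'dq': array([ 0.00016441, -0.00295807, -0.00286415,  0.00051983, -0.00015521,
       -0.00233754]), 'joint_efforts': array([ 4.62827302e-04, -4.45880842e+01, -3.52239168e+01, -1.84001301e-04,
        4.16328083e-03,  6.06330474e-06]), 'eef_pos': array([ 0.19158091, -0.54165646,  0.25545587]), 'eef_rot': array([-8.06996029e-04,  9.85601866e-01,  1.69080783e-01,  2.04766200e-05]), 'wrist_force': array([0.04542518, 0.35289929, 0.53219066]), 'torque': array([0.05498246, 0.04241562, 0.00725311]), 'grasp_force': 0.0, 'opening': 0.9975444231891073}
```

View pics/top.png

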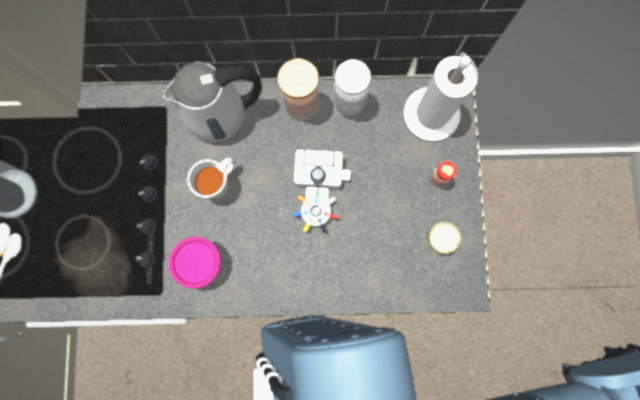

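View pics/scene.png

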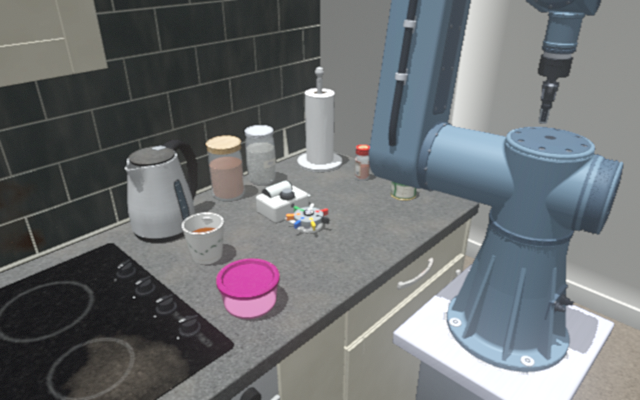

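The top view shows the wheel at about (317,211), the pod behind it at (320,170), and the red lug at about (335,216). The green lug seems to be at the pointer, so about 2 clicks are needed. Next I measure it.

Run:
```python
from h import *
c=snap('top'); im=c['img']
cv2.imwrite('pics/crop.png',cv2.resize(im[140:250,270:380,::-1],None,fx=5,fy=5,interpolation=cv2.INTER_CUBIC))
hsv=cv2.cvtColor(im,cv2.COLOR_RGB2HSV)
for n,lo,hi in [('red',0,6),('orange',7,18),('yellow',22,34),('green',45,85),('blue',100,125)]:
    m=cv2.inRange(hsv,(lo,110,90),(hi,255,255)); 
    if n=='red': m|=cv2.inRange(hsv,(174,110,90),(180,255,255))
    k=np.zeros_like(m);k[180:245,285:350]=m[180:245,285:350]
    v,u=np.nonzero(k); print(n,len(u), u.mean(),v.mean(), onplane(c,(u.mean(),v.mean()),.038)) if len(u) else 0
print('hub approx',onplane(c,(316.5,211),.045),'key',onplane(c,(317.5,174),.074))
```

```text
red 32 333.4375 216.21875 [[ 0.52436425 -0.04929563  0.038     ]]
orange 7 300.85714285714283 198.0 [[0.57316794 0.03236431 0.038     ]]
yellow 43 305.0232558139535 218.62790697674419 [[0.51989535 0.02271138 0.038     ]]
blue 28 297.0357142857143 214.07142857142858 [[0.53202326 0.042732   0.038     ]]
hub approx [[ 0.53763709 -0.00679613  0.045     ]] key [[ 0.62623038 -0.01156571  0.074     ]]
```

View pics/crop.png

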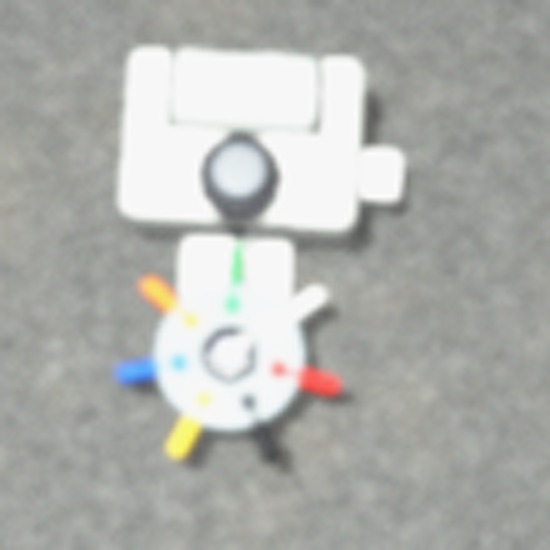

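Green is at the pointer: hub at crop (229,355), key at crop (240,166), red at 257° anticlockwise. That means exactly 2 clicks are needed. I'll move above the front of the wheel and shut the gripper.

servo_tool:
  series: "1 0.297 -0.297 0.02 0 0 -66.5;1 0.297 -0.297 0.02 0 0 -66.5;1 0.297 -0.297 0.02 0 0 -66.5;1 0.297 -0.297 0.02 0 0 -66.5;1 0.297 -0.297 0.02 0 0 -66.5;1 0.297 -0.297 0.02 0 0 -66.5;1 0.297 -0.297 0.02 0 0 -66.5;1 0.297 -0.297 0.02 0 0 -66.5;1 0.297 -0.297 0.02 0 0 -66.5;1 0.297 -0.297 0.02 0 0 -66.5;1 0.297 -0.297 0.02 0 0 -66.5;1 0.297 -0.297 0.02 0 0 -66.5"

```text
time_s: 1.15
eef_pos: [0.3732, -0.1608, 0.2361]
eef_rot: [-0.0, 0.73, 0.684, 0.0]
wrist_force: [0.4, -0.2, -1.1]
opening: -0.001
grasp_force: 0.0
```

servo_tool:
  series: "1 0.162 0.047 0 0 0 0;1 0.162 0.047 0 0 0 0;1 0.162 0.047 0 0 0 0;1 0.162 0.047 0 0 0 0;1 0.162 0.047 0 0 0 0;1 0.162 0.047 0 0 0 0;1 0.162 0.047 0 0 0 0;1 0.162 0.047 0 0 0 0"

```text
time_s: 1.82
eef_pos: [0.4308, -0.0067, 0.2362]
eef_rot: [0.0, 0.732, 0.681, -0.0]
wrist_force: [0.6, -0.2, 0.3]
opening: -0.001
grasp_force: 0.0
```

Run:
```python
from h import *
c=snap('wrist','w1.png'); np.savez('w1.npz',**{k:c[k] for k in('img','z_map','cx','cy','T','f')})
print(c['T'].round(3),c['f'],c['cx'],c['cy'],ctrl.get_obs()['eef_pos'])
```

```text
[[ 0.997 -0.07  -0.022  0.436]
 [-0.073 -0.951 -0.299  0.069]
 [-0.     0.3   -0.954  0.355]
 [ 0.     0.     0.     1.   ]] 301.68129418598386 316.11990904232715 197.41703833863798 [ 0.43077905 -0.00676099  0.23619417]
```

View pics/w1.png

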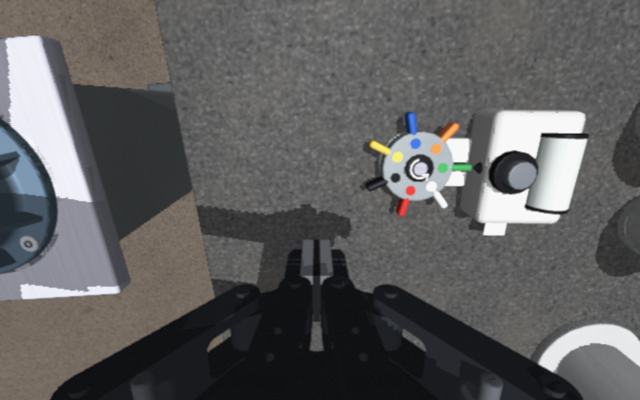

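The wrist view shows the hub at (420,169), green at the pointer (475,168), the key top at (522,173), and red at (404,207). I'll refine these.

Run:
```python
from h import *
c=dict(np.load('w1.npz')); im=c['img']; hsv=cv2.cvtColor(im,cv2.COLOR_RGB2HSV)
def tip(n,lo,hi):
    m=cv2.inRange(hsv,(lo,120,80),(hi,255,255)); m[:100]=0;m[225:]=0;m[:,:360]=0;m[:,485:]=0
    v,u=np.nonzero(m); P=onplane(c,np.c_[u,v],.038)[:,:2]; return P
h0=onplane(c,(420,169),.045)[0,:2]; print('hub px',h0)
rows=[]
for i,(n,lo,hi) in enumerate([('red',0,5),('green',45,85),('orange',8,17),('blue',100,125),('yellow',22,34)]):
    k={'red':5,'green':0,'orange':1,'blue':2,'yellow':3}[n]
    P=tip(n,lo,hi); r=np.hypot(*(P-h0).T); Q=P[(r>38)&(r<62)/1.] if 0 else P[(r>.040)&(r<.064)]
    m=Q.mean(0); rows.append((k,m)); print(n,len(Q),m,np.hypot(*(m-h0)),np.degrees(np.arctan2(*(m-h0)[::-1]))-k*51.43)
# fit hub, yaw, r from lug centroids
from scipy.optimize import least_squares
f=lambda p:np.concatenate([[p[0]+p[3]*np.cos(p[2]+k*2*np.pi/7)-m[0],p[1]+p[3]*np.sin(p[2]+k*2*np.pi/7)-m[1]] for k,m in rows])
s=least_squares(f,[*h0,0,.05],x_scale=.01); print(s.x,np.degrees(s.x[2]),s.fun.round(4))
key=onplane(c,(522,174),.074)[0]; print('key',key,'dist',np.hypot(*(key[:2]-s.x[:2])),np.degrees(np.arctan2(*(key[:2]-s.x[:2])[::-1])))
print('z',c['z_map'][174,522])
```

```text
hub px [ 0.5389795  -0.00497702]
red 116 [ 0.523039   -0.05027025] 0.048016418395618654 -366.53899688433376
green 108 [ 0.58695319 -0.00727585] 0.04802874519630888 -2.7434322459482336
orange 176 [0.56977615 0.03236232] 0.04840103641568424 -0.9450472529269831
blue 159 [0.53116005 0.04391013] 0.04950855947478779 -3.772577636928119
yellow 149 [0.49614722 0.02089985] 0.050042141766599636 -5.428033616066671
[ 0.5378394  -0.00363889 -0.07548359  0.04853461] -4.3248909612440745 [ 0.0005  0.0003 -0.0007 -0.      0.0011 -0.0004 -0.0005  0.0004 -0.0003
 -0.0002]
key [ 0.62625059 -0.01001844  0.074     ] dist 0.08864105276966087 -4.127183252732055
z 0.285874
```

Hub (0.538,-0.004), yaw -4.3°, and key distance 88.6 mm against the 88 mm given, so the measurements agree. I'll descend outside the wheel, then slide into the front gap.

servo_tool:
  series: "1 0.0105 0.006 0.04 0 0 0;1 0.0105 0.006 0.08 0 0 0;1 0.0105 0.006 0.12 0 0 0;1 0.0105 0.006 0.16 0 0 0;1 0.0105 0.006 0.18 0 0 0;1 0.0105 0.006 0.189 0 0 0;1 0.0105 0.006 0.189 0 0 0;1 0.0105 0.02 0.189 0 0 0;1 0.0105 0.035 0.189 0 0 0;1 0.0105 0.0495 0.189 0 0 0;1 0.0105 0.0495 0.189 0 0 0;1 0.0105 0.0495 0.189 0 0 0"

```text
time_s: 2.87
eef_pos: [0.4827, 0.0012, 0.0491]
eef_rot: [0.001, 0.732, 0.682, 0.001]
wrist_force: [-0.7, -0.3, -0.1]
opening: 0.002
grasp_force: 0.0
```

Run:
```python
from h import *
from scipy.spatial.transform import Rotation as R
o=ctrl.get_obs(); w,x,y,z=o['eef_rot']; M=R.from_quat([x,y,z,w]).as_matrix()
print(o['eef_pos'],o['wrist_force'],o['q'])
h=np.array([.538,-.004]); p0=o['eef_pos']; r=.057; a0=175.7
for t in np.arange(0,109,51.43/10):
    a=np.radians(a0+t); d=np.r_[h+r*np.array([np.cos(a),np.sin(a)]),.047]-p0
    print('%.1f'%t,(M.T@d).round(4),-round(t,1))
c=snap('wrist','w2.png')
```

```text
[0.48270926 0.0011747  0.04911615] [-0.66599571 -0.30487649 -0.06268626] [-2.44045849e-01  2.82644670e-01  1.97162864e+00 -1.00335305e-04
  8.84024706e-01 -1.72829694e-01]
0.0 [-0.001  -0.0015  0.0021] -0.0
5.1 [-0.0061 -0.0013  0.0021] -5.1
10.3 [-0.0112 -0.0006  0.0021] -10.3
15.4 [-0.0162  0.0005  0.0021] -15.4
20.6 [-0.0211  0.0021  0.0021] -20.6
25.7 [-0.0258  0.0041  0.0021] -25.7
30.9 [-0.0303  0.0065  0.0022] -30.9
36.0 [-0.0346  0.0093  0.0022] -36.0
41.1 [-0.0386  0.0124  0.0022] -41.1
46.3 [-0.0423  0.016   0.0022] -46.3
51.4 [-0.0457  0.0198  0.0022] -51.4
56.6 [-0.0487  0.0239  0.0022] -56.6
61.7 [-0.0513  0.0283  0.0022] -61.7
66.9 [-0.0536  0.0329  0.0023] -66.9
72.0 [-0.0554  0.0377  0.0023] -72.0
77.1 [-0.0568  0.0426  0.0023] -77.1
82.3 [-0.0577  0.0476  0.0023] -82.3
87.4 [-0.0582  0.0527  0.0023] -87.4
92.6 [-0.0582  0.0578  0.0023] -92.6
97.7 [-0.0577  0.0629  0.0024] -97.7
102.9 [-0.0568  0.068   0.0024] -102.9
108.0 [-0.0555  0.0729  0.0024] -108.0
```

View pics/w2.png

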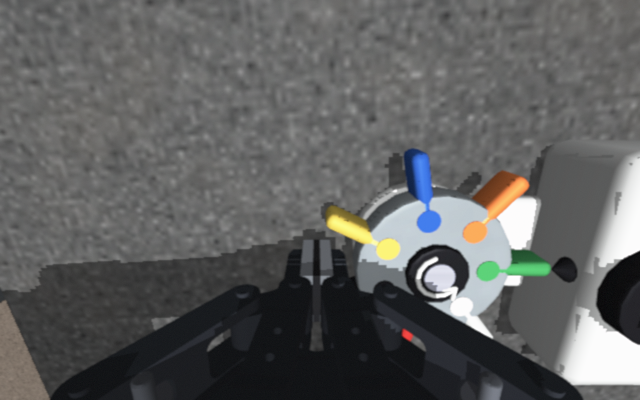

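The fingertip at (317,265) sits in the front gap beside the yellow lug. First click: an arc of 51.4°.

servo_tool:
  series: "1 -0.0058 0.0017 0.001 0 0 -5.1;1 -0.0107 0.0024 0.001 0 0 -10.3;1 -0.0153 0.0034 0.001 0 0 -15.4;1 -0.02 0.005 0.001 0 0 -20.6;1 -0.0244 0.0068 0.001 0 0 -25.7;1 -0.0287 0.0092 0.001 0 0 -30.9;1 -0.0327 0.0118 0.001 0 0 -36;1 -0.0365 0.0148 0.001 0 0 -41.1;1 -0.04 0.0182 0.001 0 0 -46.3;1 -0.0432 0.0218 0.001 0 0 -51.4;1 -0.0432 0.0218 0.001 0 0 -51.4;1 -0.0432 0.0218 0.001 0 0 -51.4"

```text
time_s: 3.92
eef_pos: [0.4993, -0.0425, 0.0467]
eef_rot: [0.0, 0.365, 0.931, 0.0]
wrist_force: [1.5, 0.3, -0.1]
opening: 0.002
grasp_force: 0.0
```

Run:
```python
from h import *
from scipy.spatial.transform import Rotation as R
o=ctrl.get_obs(); w,x,y,z=o['eef_rot']; M=R.from_quat([x,y,z,w]).as_matrix()
d=o['eef_pos'][:2]-[.538,-.004]
print(np.hypot(*d),np.degrees(np.arctan2(*d[::-1]))%360-175.7, M[:,1], M.T@np.r_[-d,0])
c=snap('wrist','w3.png')
```

```text
0.054603451956928714 49.19793151470759 [6.79593685e-01 7.33588726e-01 6.26353274e-05] [-2.18197180e-03  5.45598383e-02  3.52921227e-06]
```

View pics/w3.png

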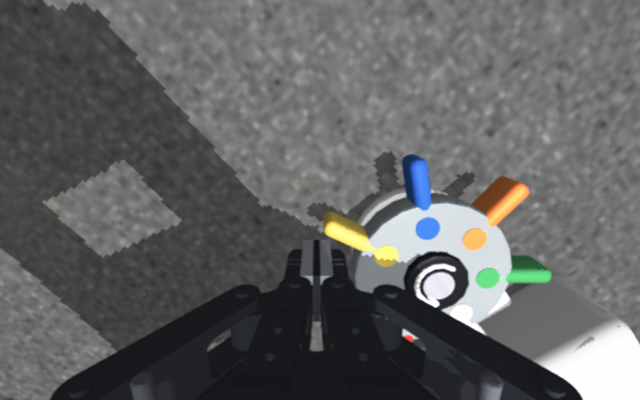

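The wheel has clicked on once: relative to the tool, which has turned 51.4°, it looks the same as before, with yellow at (345,230). Second click, same arc.

servo_tool:
  series: "1 -0.007 0.0008 0 0 0 -5.1;1 -0.0119 0.0015 0 0 0 -10.3;1 -0.0165 0.0025 0 0 0 -15.4;1 -0.0212 0.0041 0 0 0 -20.6;1 -0.0256 0.0059 0 0 0 -25.7;1 -0.0299 0.0083 0 0 0 -30.9;1 -0.0339 0.0109 0 0 0 -36;1 -0.0377 0.0139 0 0 0 -41.1;1 -0.0412 0.0173 0 0 0 -46.3;1 -0.0444 0.0209 0 0 0 -51.4;1 -0.0444 0.0209 0 0 0 -51.4;1 -0.0444 0.0209 0 0 0 -51.4"

```text
time_s: 4.97
eef_pos: [0.5462, -0.0569, 0.0463]
eef_rot: [-0.0, -0.075, 0.997, 0.0]
wrist_force: [0.1, -0.3, -0.2]
opening: 0.0
grasp_force: 0.0
```

Run:
```python
from h import *
from scipy.spatial.transform import Rotation as R
o=ctrl.get_obs(); w,x,y,z=o['eef_rot']; M=R.from_quat([x,y,z,w]).as_matrix()
d=o['eef_pos'][:2]-[.538,-.004]
print(np.hypot(*d),np.degrees(np.arctan2(*d[::-1]))%360-175.7, M[:,:2],M.T@np.r_[-d,0])
c=snap('wrist','w4.png')
```

```text
0.053491170134275796 103.10870459427764 [[-9.88873433e-01 -1.48758620e-01]
 [-1.48758707e-01  9.88873511e-01]
 [ 4.24564265e-04  2.28501816e-04]] [2.36857590e-04 5.34906443e-02 1.23232721e-05]
```

View pics/w4.png

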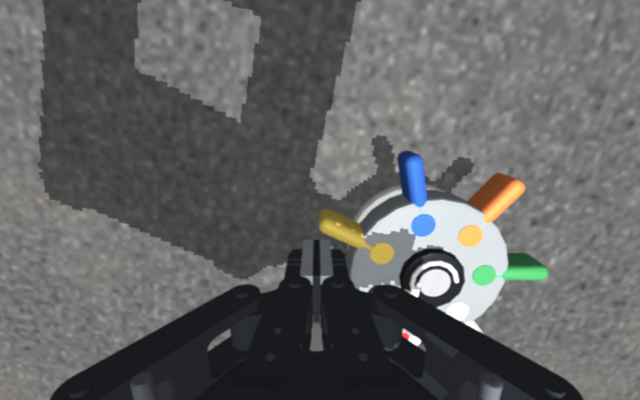

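The relative view is the same again, so the second click is done. I'll withdraw radially, rise, and check.

servo_tool:
  series: "1 0 -0.02 0 0 0 0;1 0 -0.04 0 0 0 0;1 0 -0.06 0 0 0 0;1 0 -0.06 -0.04 0 0 0;1 0 -0.06 -0.08 0 0 0;1 0 -0.06 -0.12 0 0 0;1 0 -0.06 -0.16 0 0 0;1 0 -0.06 -0.18 0 0 0;1 0 -0.06 -0.18 0 0 0;1 0 -0.06 -0.18 0 0 0"

```text
time_s: 5.85
eef_pos: [0.5561, -0.1166, 0.2277]
eef_rot: [0.001, -0.075, 0.997, -0.001]
wrist_force: [-0.4, -0.2, -1.1]
opening: 0.0
grasp_force: 0.0
```

Run:
```python
from h import *
from scipy.spatial.transform import Rotation as R
c=snap('wrist','w5.png'); o=ctrl.get_obs(); im=c['img']; hsv=cv2.cvtColor(im,cv2.COLOR_RGB2HSV)
m=cv2.inRange(hsv,(0,120,70),(5,255,255))
v,u=np.nonzero(m); P=onplane(c,np.c_[u,v],.038)[:,:2]; r=np.hypot(*(P-[.538,-.004]).T); Q=P[(r>.04)&(r<.064)].mean(0)-[.538,-.004]
print('red angle vs pointer',np.degrees(np.arctan2(Q[1],Q[0]))+4.3,len(P))
w,x,y,z=o['eef_rot']; M=R.from_quat([x,y,z,w]).as_matrix()
print(o['eef_pos'],'to key xyz tool, tip 20mm above:',M.T@(np.array([.6262,-.010,.119])-o['eef_pos']))
```

```text
red angle vs pointer -3.7541270194800687 2255
[ 0.5551166  -0.1162079   0.22585589] to key xyz tool, tip 20mm above: [-0.08632494  0.09425775  0.10683928]
```

View pics/w5.png

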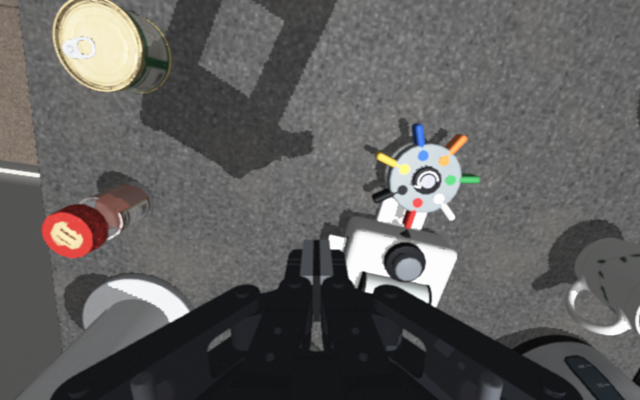

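The red lug at (411,218) lines up with the pointer and pod stripe. Next I go over the key at (405,262).

servo_tool:
  series: "1 -0.03 0.033 0 0 0 0;1 -0.058 0.063 0 0 0 0;1 -0.0865 0.0945 0 0 0 0;1 -0.0865 0.0945 0 0 0 0;1 -0.0865 0.0945 0.04 0 0 0;1 -0.0865 0.0945 0.08 0 0 0;1 -0.0865 0.0945 0.107 0 0 0;1 -0.0865 0.0945 0.107 0 0 0;1 -0.0865 0.0945 0.107 0 0 0;1 -0.0865 0.0945 0.107 0 0 0"

```text
time_s: 6.73
eef_pos: [0.6272, -0.0101, 0.12]
eef_rot: [0.0, -0.076, 0.997, -0.0]
wrist_force: [0.4, 0.1, -0.6]
opening: -0.001
grasp_force: 0.0
```

servo_tool:
  series: "1 0 0 0.01 0 0 0;1 0 0 0.018 0 0 0;1 0 0 0.023 0 0 0;1 0 0 0.026 0 0 0;1 0 0 0.028 0 0 0;1 0 0 0.028 0 0 0;1 0 0 0.028 0 0 0;1 0 0 0.028 0 0 0"

```text
time_s: 7.4
eef_pos: [0.6275, -0.0101, 0.093]
eef_rot: [0.001, -0.076, 0.997, -0.0]
wrist_force: [-3.6, -1.1, 9.4]
opening: 0.001
grasp_force: 4.6
```

9.4 N at tip height 68 mm means the key is bottomed out. Now release and rise.

servo_tool:
  series: "1 0 0 -0.01 0 0 0;1 0 0 -0.04 0 0 0;1 0 0 -0.08 0 0 0;1 0 0 -0.12 0 0 0;1 0 -0.03 -0.14 0 0 0;1 0.03 -0.06 -0.14 0 0 0;1 0.06 -0.09 -0.14 0 0 0;1 0.085 -0.1 -0.14 0 0 0;1 0.085 -0.1 -0.14 0 0 0;1 0.085 -0.1 -0.14 0 0 0"

```text
time_s: 8.23
eef_pos: [0.5571, -0.1226, 0.2318]
eef_rot: [0.0, -0.075, 0.997, 0.0]
wrist_force: [0.1, 0.4, -0.3]
opening: -0.0
grasp_force: 0.0
```

Run:
```python
from h import *
c=snap('wrist','w6.png'); o=ctrl.get_obs(); print(o['eef_pos'],o['wrist_force'])
```

```text
[ 0.55800157 -0.12192214  0.23183233] [ 0.53746306 -0.84307652 -0.75321915]
```

View pics/w6.png

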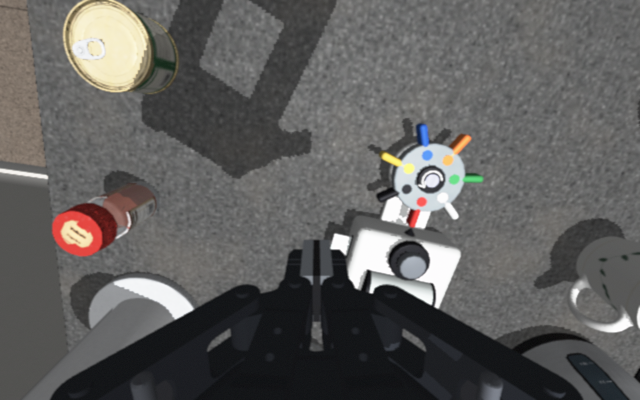

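The red lug at (415,218) is still at the pointer, the key at (410,260) is up, and nothing else has moved. Handing in.

```bash
python3 -c "
from bench import ctrl; print(ctrl.hand_in())"
```

```text
the job is handed in; nothing more can be done
None
```

I clicked the wheel forward twice so the red lug rests at the pointer, pressed the key fully down (9.4 N) and let it come up, and left the tub, mug, tin and spice jar untouched; the job is handed in at about 8 s, but no verdict was returned.

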